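# Present the ball tray at the gauge station

## Task

Press the orange cap of the little vial on the ball tray fully home while the tray stands on the bench. Then lift the tray by its black upright handle and carry it, level all the way so the loose steel ball stays in its shallow blue pocket, to the granite plate, and hold it there level and still, centred over the yellow corner marks with its underside about 6 cm above the granite; I will take the ball from it, so finish while still holding it up and do not put it down. Leave the brass ring, the bottle and the green micrometer stand where they are.

Things in the scene. Friction and masses are not known exactly. Their poses are not given: they have to be found in the camera images.
- tray: Loose aluminium plate, 170 x 100 x 8 mm, 0.3 to 0.5 kg, flat on the bench at any yaw. Origin: centre of its underside; x along its length, y across, z up. In its middle stands the black handle; on its -x end, 55 mm from the centre, the blue ball pocket; on its +x end, 55 mm from the centre, a fixed white vial (32 mm across, shoulder 30 mm above the underside) with the orange cap.
- handle (a point): Grip point of the tray's black upright handle blade, on the tray's vertical centre line, 58 mm above its underside. The blade is 40 mm along the tray's x, 14 mm thick along its y, and reaches from 8 to 75 mm above the underside; grip it across its thickness, from above. The tray balances within about 3 mm of it.
- pocket (a point): Where the ball's centre rests in the middle of its pocket: 55 mm from the tray's centre along -x, 22.5 mm above the tray's underside. The blue pocket is a round cup, 30 mm inside, 38 mm outside, only 3.5 mm deep, rim 15 mm above the underside; axes as the tray's.
- ball_center (a point): Centre of the loose polished steel ball, 22 mm across, 43 g, lying free in the pocket with 4 mm play each way. It rolls out when the tray is tipped far or jerked.
- cap_top (a point): Centre of the top face of the orange cap (35 mm across, 12 mm high). It lies 55 mm from the tray's centre along the tray's +x. Fully home it is 42 mm above the tray's underside; at the start it stands 5 to 7 mm proud of that.
- cap (a joint): How far the cap has been pressed down, m: 0 = fully proud, 0.007 = fully home on the vial's shoulder; starts between 0 and 0.002. It slides stiffly, needing about 6 N straight down (more if quick), stays where it is left and does not spring back.
- granite_top (a point): Centre of the top face of the fixed dark granite plate (200 x 180 mm, 50 mm high), between four yellow tape corner marks that outline a 120 mm square. Its z axis points up.
- ring_gauge: Loose brass ring, 44 mm across, 24 mm high, on the bench between tray and plate; origin at the centre of its underside. To be left alone.
- cleaner: Loose brown bottle, 52 mm across, 120 mm high, at the far side of the work; origin at the centre of its underside. To be left alone.
- micrometer: Loose green stand holding a micrometer, foot 80 x 70 mm, about 95 mm high, about 150 mm long, at the far side of the work; origin at the centre of its underside. To be left alone.
There are look-alikes about, which are no part of the job. What is shaped like the tray but pink is not meant.

How it is judged:
By the outcome, as a careful person would: the job done as asked, in the order asked, and still so for the second after the job is handed in, while the arm keeps its last pose, push and grip.
It also fails if it takes over 54 s, if anything falls off the work surface, if the arm or the gripper's body presses on something with over 40 N, if the wrist force passes 120 N, or if a joint passes its speed limit or range.

## Robot

A 7-joint arm with a two-finger parallel gripper is mounted at the origin on the work surface. World frame = base frame: x ahead of the robot, y to its left, z up, the work surface at z = 0. Lengths are in mm, angles in rad, forces in N, time in s.
With the tool pointing down it reaches from about 425 to 875 mm from the base axis. Payload 4.7 kg.
Tool frame: the origin (TCP) lies between the finger pads; the fingertips stand nose_length ahead of it and the grasp point (between the pads) lies 6 mm ahead of it (nose_length is the distance from the TCP to the fingertips, in mm); z points along the fingers, y is the direction in which the jaws open and shut (so a half turn about z gives the same grasp; the last joint's range is limited). The gripper opens to 85 mm and grips with 20 to 120 N. Pads are 22 mm wide; open, the fingers measure 114 mm over their backs; the gripper's body (76 mm by 85 mm) begins 54 mm behind the grasp point. The pads swing forward as they close: fully open they stand 13 mm farther back than shut.
Start: joints at [1.232, 0.321, -0.07, 1.45, 0.023, 1.371, -0.057], TCP at [224.574, -609.991, 256.349] pointing down, gripper open.
Joint ranges: [-2.86, 2.86], [-0.3, 2.09], [-1.38, 1.24], [0.06, 2.45], [-1.56, 4.7], [0.09, 2.05], [-2.69, 2.69]. Speed limits (rad/s): [2.57, 2.57, 3.14, 3.14, 3.14, 3.14, 3.14].

## Interface

Orientations are given as [roll, pitch, yaw] about the fixed x, y, z axes, in that order (R = Rz(yaw) Ry(pitch) Rx(roll)).
In Python, from rig import observe, camera, camera_model, job_done, find_in, masks_of, nose_length gives the robot as it stands. The module is installed in compiled form; this text tells all that it offers.
- The arm moves only by the tool carry_out, never from a script. Its argument "motion" is a list of rows, each an object of numbers: "gripper": the opening, from 0 (shut) to 1 (fully open); "tx", "ty", "tz": the shift along the tool's x, y, z normalised to -1 to 1, where 1 is 0.4 m; "ax", "ay", "az": the turn, a rotation vector about the tool's x, y, z normalised to -1 to 1, where 1 is 180 degrees. In form: [{"gripper": .., "tx": .., "ty": .., "tz": .., "ax": .., "ay": .., "az": ..}, ...]. A call has exactly 8 rows; each row is the pose to reach, as a shift and turn from the pose commanded when the call began, along the tool's axes at that moment, turning the shorter way round; what a row does not reach only later rows make up. A row lasts 1/12 s, in which the tool goes at most 41.7 mm and 7.16 degrees, less where a joint would pass 70% of its speed; a pose out of reach is approached as far as the arm can. A call with a number of a shift or a turn outside -1 to 1 is refused whole. A call with a gripper value outside its range is refused whole. The fingers move at their own pace and stop on an object; "force" is the grip in N (left out, the last holds). Time passes only in rows, so rows that repeat a pose let the fingers close, or fill a call up. It gives the time, the measured TCP pose, the force and the opening at its end, in the units of the state.
- observe(): the state, without advancing time (a new reading comes with each control period).
- camera(name): name is "scene" or "side" or "wrist"; returns (picture, depth): 480x640x3 uint8, blue, green, red; 480x640 float32, mm along the optical axis (not along the pixel's ray), 0 where there is no reading.
- camera_model(name): a dict with "fx", "fy", "cx", "cy" (pixels), "R" (3x3) and "t" (3): a world point X has camera coordinates R X + t; the wrist camera has in their place "mount" (4x4, takes a point from camera to tool coordinates, whose origin is the TCP and whose axes are the flange's). Camera axes: x right, y down, z forward; pixel columns grow to the right and rows downward; lengths in mm; the calibration is good to about 2 mm. A picture is of the moment at which its call begins: read the wrist's pose just before it. camera_model takes no time and is no camera call.
- job_done(): hands the job in, once; it reports no verdict.
Trained networks look in the newest picture that a camera, given by its name, has taken for a name from the list of things; names that differ only in an ending like _2 or _b are one class to them, and where a whole thing is asked for, a point or a joint stands for the part that bears it (a point fixed in the world has none). Each returns a list of dicts, best first, with "conf" (0 to 1); they miss things now and then, are a little off and sometimes report something else, mostly with a low value. They report only what shows in the picture. A call takes as long as a camera call. They do not tell look-alikes from the thing itself.
- find_in(label, camera): "location" ([x, y, z] in mm, in world coordinates, good to about 4 mm: the middle of the surface that is visible of it).
- masks_of(label, camera): "pixels" (480x640 bool, what is visible of it).
The state is a dict: "t": time; "joint_pos": joint angles; "joint_vel": joint speeds; "joint_efforts": joint torques, N m; "tcp_pos": TCP position; "eef_rot": TCP orientation; "wrist_force": force on the tool from outside, world axes, zero at the start; "wrist_torque": the same for the moment, N m; "grip_width": opening from 0.0 (shut) to 1.0 (fully open).
Only numpy, scipy, OpenCV 4.12 (cv2) and the standard library are available. Lean on these libraries where they do the work, as an engineer would, in place of code of your own. Each camera call takes 0.05 s, during which the arm holds its last target. There are 200 camera calls.

## Working session

There is one attempt and no reset: what is moved stays moved. The work goes in short steps, Python scripts to look and compute and a tool call to move; the robot and the scene stay as the last step left them, time stands still between calls to the robot, and variables do not carry over. Pictures are saved under pics/ and viewed, about 8 in all and at most 12, crops included, and the job is handed in when it is done.

Besides the shell and the picture viewer there is one more tool, called as name(argument=value, ...) on one line, values as JSON. carry_out: Moves the arm, as the interface text tells. Its arguments: {"type":"object","properties":{"motion":{"type":"array","items":{"type":"object","properties":{"gripper":{"type":"number"},"tx":{"type":"number"},"ty":{"type":"number"},"tz":{"type":"number"},"ax":{"type":"number"},"ay":{"type":"number"},"az":{"type":"number"}}}},"force":{"type":"number"}},"required":["motion"]}

```bash
mkdir -p pics; ls; python3 - <<'E'
from rig import *
import cv2, numpy as np
s=observe(); print({k:np.round(v,3).tolist() for k,v in s.items()}); 
try: print(nose_length)
except: pass
try: print(nose_length())
except Exception as e: print(e)
for c in ["scene","side"]:
    im,d=camera(c); cv2.imwrite(f"pics/{c}0.png",im)
    for l in (["tray","handle","cap_top","ball_center","granite_top","ring_gauge","cleaner","micrometer"] if c=="scene" else ["tray","cap_top"]):
        try: print(c,l,[(np.round(r["location"],0).tolist(),round(r["conf"],2)) for r in find_in(l,c)])
        except Exception as e: print(l,e)
print(camera_model("scene"))
E
```

```text
pics
{'t': 0.0, 'joint_pos': [1.232, 0.322, -0.07, 1.452, 0.023, 1.371, -0.057], 'joint_vel': [-0.001, 0.001, -0.0, 0.0, 0.001, 0.0, -0.0], 'joint_efforts': [0.0, -49.358, -0.382, -31.434, 0.013, 0.011, -0.0], 'tcp_pos': [224.336, -609.533, 255.196], 'eef_rot': [-3.14, 0.0, 0.353], 'wrist_force': [0.034, 0.612, 0.404], 'wrist_torque': [0.065, 0.002, -0.004], 'grip_width': 1.003}
25.0
'float' object is not callable
scene tray [([510.0, 193.0, 8.0], 0.88), ([493.0, 414.0, 3.0], 0.78)]
scene handle [([496.0, 412.0, 7.0], 0.64), ([512.0, 195.0, 9.0], 0.59)]
scene cap_top [([433.0, 390.0, 48.0], 0.76), ([552.0, 172.0, 47.0], 0.71)]
scene ball_center []
scene granite_top [([562.0, -193.0, 51.0], 0.6)]
scene ring_gauge [([540.0, 4.0, 17.0], 0.81)]
scene cleaner [([771.0, 186.0, 75.0], 0.96)]
scene micrometer []
side tray [([486.0, 396.0, 8.0], 0.78), ([494.0, 192.0, 7.0], 0.73)]
side cap_top [([434.0, 393.0, 51.0], 0.95), ([550.0, 179.0, 45.0], 0.67)]
{'fx': 621.4753828385483, 'fy': 621.4753828385483, 'cx': 313.749503449846, 'cy': 238.0140276581803, 'R': array([[-0.7767062 ,  0.62980589,  0.00848645],
       [ 0.47385637,  0.59315221, -0.6508691 ],
       [-0.41495495, -0.50151271, -0.75914254]]), 't': array([ 427.70684671, -295.67885257, 1512.50416977])}
```

View pics/scene0.png

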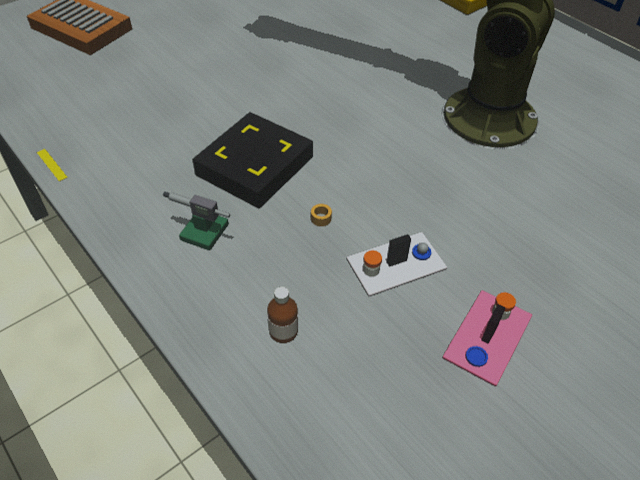

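View pics/side0.png

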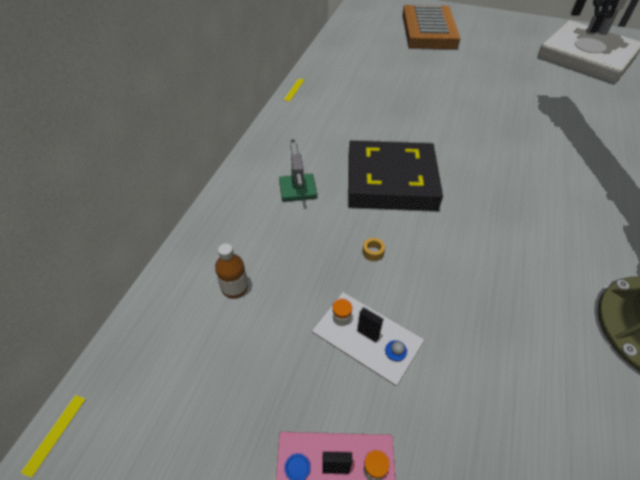

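Scene: the wanted tray is the silver-white one at (398,262), with the ball in its pocket at (422,250) and the orange cap at (373,259). The pink tray at (488,337) has an empty pocket and is the look-alike. The granite plate with its yellow marks is at (253,153). The ring is at (321,214), the bottle at (283,315) and the micrometer stand at (204,225).

```bash
cat > h.py <<'E'
from rig import *
import cv2, numpy as np
from scipy.spatial.transform import Rotation as Ro
def cloud(c):
    s=observe(); im,d=camera(c); m=camera_model(c)
    v,u=np.mgrid[:480,:640]
    P=np.stack([(u-m["cx"])/m["fx"]*d,(v-m["cy"])/m["fy"]*d,d],-1)
    if c=="wrist":
        M=np.array(m["mount"]); P=P@M[:3,:3].T+M[:3,3]
        P=P@Ro.from_euler("xyz",s["eef_rot"]).as_matrix().T+s["tcp_pos"]
    else: P=(P-m["t"])@m["R"]
    P[d<=0]=np.nan
    return im,P
def measure(c,near=(505,192)):
    im,P=cloud(c); hsv=cv2.cvtColor(im,cv2.COLOR_BGR2HSV); H,S,V=cv2.split(hsv)
    Z=P[...,2]; r=np.hypot(P[...,0]-near[0],P[...,1]-near[1])<130
    o={}
    cap=r&(H<14)&(S>150)&(V>120)&(Z>30)
    zt=np.nanpercentile(Z[cap],70); top=cap&(abs(Z-zt)<3)
    o["cap"]=cv2.minEnclosingCircle(P[top][:,:2].astype(np.float32)),zt,P[top].mean(0)
    blue=r&(H>105)&(H<130)&(S>150)&(Z>5)&(Z<30)
    o["pocket"]=cv2.minEnclosingCircle(P[blue][:,:2].astype(np.float32)),P[blue].mean(0)
    blk=r&(V<60)&(Z>68)&(Z<82)
    if blk.sum()>4: o["handletop"]=P[blk].mean(0),cv2.minAreaRect(P[blk][:,:2].astype(np.float32))
    pl=r&(S<40)&(V>175)&(Z>3)&(Z<14)
    if pl.sum()>50: o["plate"]=cv2.minAreaRect(P[pl][:,:2].astype(np.float32)),np.median(Z[pl]),pl.sum()
    y=(H>22)&(H<35)&(S>150)&(Z>40)&(Z<60)
    if y.sum()>20: o["yellow"]=cv2.minAreaRect(P[y][:,:2].astype(np.float32)),np.median(Z[y])
    return o
def show(o):
    for k,v in o.items(): print(k,*[np.round(np.hstack([np.ravel(q) for q in x]) if isinstance(x,tuple) else x,1) for x in v])
E
python3 - <<'E'
from h import *
for c in("scene","side"): print(c);show(measure(c))
im,_=cloud("scene"); cv2.imwrite("pics/crop1.png",cv2.resize(im[200:320,320:480],None,fx=4,fy=4))
E
```

```text
scene
cap [550.3 173.8  17.6] 49.2 [550.5 172.6  48.7]
pocket [442.6 205.6  21.5] [447.6 205.5  12.5]
handletop [498.9 189.1  73.6] [498.5 188.9  16.6  40.9  77.8]
plate [495.8 187.1 101.3 169.4  74.7] 7.3 2042
yellow [ 145.6 -305.9  956.2  129.6   12.8] 49.3
side
cap [547.9 173.7  16.5] 50.3 [550.5 168.9  49.8]
pocket [442.9 205.   17. ] [444.2 209.4  14.5]
handletop [494.6 191.4  74.9] [494.5 190.4  11.5  37.   73.1]
plate [495.4 188.3  95.8 165.2  74.3] 9.4 2828
yellow [ 548.  -213.   124.1  128.8   16.4] 51.6
```

View pics/crop1.png

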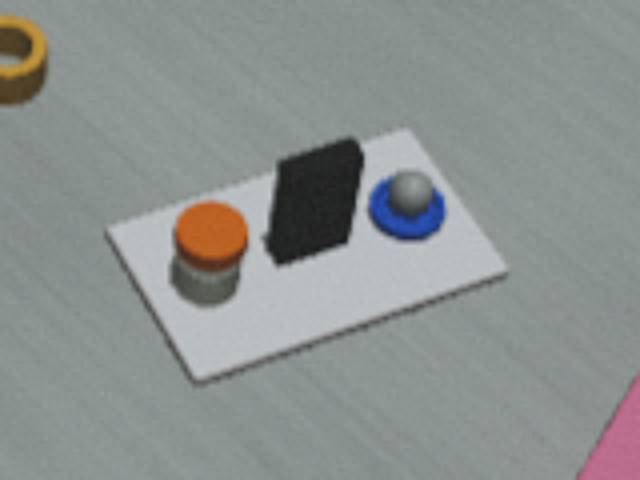

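The crop confirms the choice: the silver tray, with the cap at (211,235) and the ball in its pocket at (410,192). Both cameras agree on a centre near (496,188), tray +x yaw about -15.5°, and the cap near (549,173.5). I'll move over now.

carry_out(motion=[{"gripper": 0, "tx": 0.15, "ty": -0.1, "tz": 0, "az": -0.04}, {"gripper": 0, "tx": 0.25, "ty": -0.17, "tz": 0, "az": -0.08}, {"gripper": 0, "tx": 0.34, "ty": -0.24, "tz": 0, "az": -0.12}, {"gripper": 0, "tx": 0.42, "ty": -0.3, "tz": 0, "az": -0.15}, {"gripper": 0, "tx": 0.5, "ty": -0.35, "tz": 0, "az": -0.19}, {"gripper": 0, "tx": 0.56, "ty": -0.39, "tz": 0, "az": -0.23}, {"gripper": 0, "tx": 0.6, "ty": -0.42, "tz": 0, "az": -0.27}, {"gripper": 0, "tx": 0.6, "ty": -0.42, "tz": 0, "az": -0.3}])

```text
invalid input
```

```bash
cat >> h.py <<'E'
def go(x,y,z,yaw=None):
    s=observe(); R=Ro.from_euler("xyz",s["eef_rot"]); d=R.inv().apply(np.array([x,y,z])-s["tcp_pos"])
    print("t",round(s["t"],2),"pos",np.round(s["tcp_pos"],1),"rot",np.round(s["eef_rot"],4),"F",np.round(s["wrist_force"],1),"w",round(s["grip_width"],3),"q",np.round(s["joint_pos"],2))
    print("txyz",np.round(d/400,4),d.round(1))
    if yaw is not None:
        print("axyz",np.round((R.inv()*Ro.from_euler("xyz",[np.pi,0,yaw])).as_rotvec()/np.pi,4))
E
python3 -c "
from h import *
go(549,173.5,180,2.87)"
```

```text
t 0.75 pos [ 224.6 -610.   256.4] rot [3.1415 0.     0.3529] F [0.5 0.3 0.3] w 1.0 q [ 1.23  0.32 -0.07  1.45  0.02  1.37 -0.06]
txyz [ 1.4379 -1.5578  0.1908] [ 575.2 -623.1   76.3]
axyz [ 0.      0.     -0.8012]
```

carry_out(motion=[{"gripper": 0, "tx": 0.15, "ty": -0.1, "tz": 0, "ax": 0, "ay": 0, "az": -0.04}, {"gripper": 0, "tx": 0.25, "ty": -0.17, "tz": 0, "ax": 0, "ay": 0, "az": -0.08}, {"gripper": 0, "tx": 0.34, "ty": -0.24, "tz": 0, "ax": 0, "ay": 0, "az": -0.12}, {"gripper": 0, "tx": 0.42, "ty": -0.3, "tz": 0, "ax": 0, "ay": 0, "az": -0.15}, {"gripper": 0, "tx": 0.5, "ty": -0.35, "tz": 0, "ax": 0, "ay": 0, "az": -0.19}, {"gripper": 0, "tx": 0.56, "ty": -0.39, "tz": 0, "ax": 0, "ay": 0, "az": -0.23}, {"gripper": 0, "tx": 0.6, "ty": -0.42, "tz": 0, "ax": 0, "ay": 0, "az": -0.27}, {"gripper": 0, "tx": 0.6, "ty": -0.42, "tz": 0, "ax": 0, "ay": 0, "az": -0.3}], force=30)

```text
t: 1.42
tcp_pos: [398.2, -360.5, 257.1]
eef_rot: [3.139, -0.004, 1.314]
wrist_force: [0.3, 0.6, -0.1]
grip_width: 0.001
```

```bash
python3 -c "
from h import *
go(549,173.5,180,2.87)"
```

```text
t 1.42 pos [ 398.2 -360.5  257.1] rot [ 3.1387 -0.0037  1.3145] F [ 0.3  0.6 -0.1] w 0.001 q [ 1.02  0.1  -0.35  1.72  0.03  1.33  0.41]
txyz [1.3862 0.0255 0.198 ] [554.5  10.2  79.2]
axyz [ 1.600e-03 -2.000e-04 -4.951e-01]
```

carry_out(motion=[{"gripper": 0, "tx": 0.1, "ty": 0, "tz": 0, "ax": 0, "ay": 0, "az": -0.039}, {"gripper": 0, "tx": 0.2, "ty": 0, "tz": 0, "ax": 0, "ay": 0, "az": -0.078}, {"gripper": 0, "tx": 0.3, "ty": 0, "tz": 0, "ax": 0, "ay": 0, "az": -0.117}, {"gripper": 0, "tx": 0.4, "ty": 0, "tz": 0, "ax": 0, "ay": 0, "az": -0.155}, {"gripper": 0, "tx": 0.5, "ty": 0, "tz": 0, "ax": 0, "ay": 0, "az": -0.19}, {"gripper": 0, "tx": 0.6, "ty": 0, "tz": 0, "ax": 0, "ay": 0, "az": -0.23}, {"gripper": 0, "tx": 0.7, "ty": 0, "tz": 0, "ax": 0, "ay": 0, "az": -0.265}, {"gripper": 0, "tx": 0.76, "ty": 0, "tz": 0, "ax": 0, "ay": 0, "az": -0.3}])

```text
t: 2.08
tcp_pos: [475.2, -71.9, 256.9]
eef_rot: [3.14, 0.001, 2.248]
wrist_force: [-0.4, -0.2, 0.2]
grip_width: -0.002
```

```bash
python3 -c "
from h import *
go(520,182,250,2.87)"
```

```text
t 2.08 pos [475.2 -71.9 256.9] rot [3.1401e+00 6.0000e-04 2.2481e+00] F [-0.4 -0.2  0.2] w -0.002 q [ 0.75 -0.02 -0.64  1.84 -0.01  1.32  0.79]
txyz [0.4245 0.485  0.0178] [169.8 194.    7.1]
axyz [ 0.0004  0.0003 -0.198 ]
```

carry_out(motion=[{"gripper": 0, "tx": 0.06, "ty": 0.07, "tz": 0, "ax": 0, "ay": 0, "az": -0.03}, {"gripper": 0, "tx": 0.13, "ty": 0.15, "tz": 0, "ax": 0, "ay": 0, "az": -0.06}, {"gripper": 0, "tx": 0.2, "ty": 0.23, "tz": 0, "ax": 0, "ay": 0, "az": -0.1}, {"gripper": 0, "tx": 0.26, "ty": 0.3, "tz": 0, "ax": 0, "ay": 0, "az": -0.13}, {"gripper": 0, "tx": 0.33, "ty": 0.37, "tz": 0, "ax": 0, "ay": 0, "az": -0.16}, {"gripper": 0, "tx": 0.38, "ty": 0.44, "tz": 0, "ax": 0, "ay": 0, "az": -0.18}, {"gripper": 0, "tx": 0.42, "ty": 0.48, "tz": 0, "ax": 0, "ay": 0, "az": -0.197}, {"gripper": 0, "tx": 0.42, "ty": 0.48, "tz": 0, "ax": 0, "ay": 0, "az": -0.197}])

```text
t: 2.75
tcp_pos: [520.5, 180.6, 256.7]
eef_rot: [3.137, -0.001, 2.867]
wrist_force: [-0.9, -0.2, 0.0]
grip_width: 0.001
```

```bash
python3 -c "
from h import *
go(549,173.5,100,2.87)
print(camera_model('wrist')['mount'])
im,P=cloud('wrist'); cv2.imwrite('pics/w1.png',im)
show(measure('wrist'))"
```

```text
t 2.75 pos [520.5 180.6 256.7] rot [ 3.1372e+00 -1.0000e-03  2.8672e+00] F [-0.9 -0.2  0. ] w 0.001 q [ 0.42  0.2  -0.89  1.68  0.15  1.34  0.8 ]
txyz [-0.0739  0.0006  0.3917] [-29.5   0.3 156.7]
axyz [ 0.0014 -0.0003 -0.0009]
[[-5.66867693e-04 -9.65740537e-01 -2.59508949e-01  6.53566948e+01]
 [ 9.99999504e-01 -7.59941286e-04  6.43672190e-04  1.14957340e+00]
 [-8.18831890e-04 -2.59508455e-01  9.65740489e-01 -1.16072751e+02]
 [ 0.00000000e+00  0.00000000e+00  0.00000000e+00  1.00000000e+00]]
cap [537.2 162.1   6. ] 47.2 [537.2 162.1  47.1]
pocket [442.9 202.7  17.2] [439.3 202.3  13.2]
plate [495.8 188.1  99.9 168.9  74. ] 6.5 9918
yellow [498.4 111.2 103.3 582.    9.6] 49.4
```

View pics/w1.png

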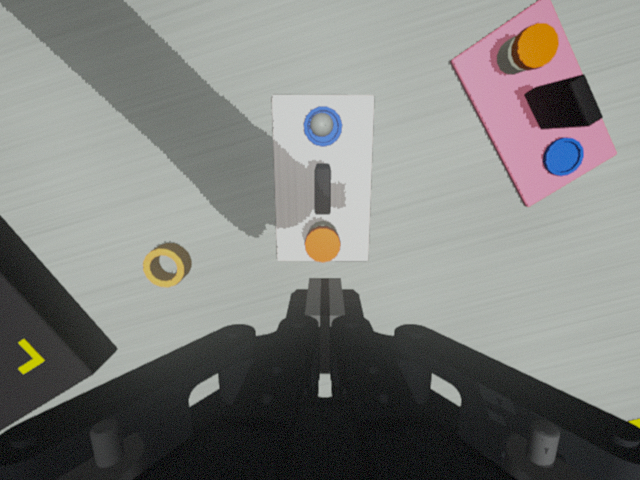

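Wrist view: the cap is at (322,243), the handle at (322,188) and the ball at (321,125), all in line with the tool. The plate fit (495.8,188.1, -16°) agrees with the other cameras. I'll go down over the cap.

carry_out(motion=[{"gripper": 0, "tx": -0.02, "ty": 0, "tz": 0.04, "ax": 0, "ay": 0, "az": 0}, {"gripper": 0, "tx": -0.05, "ty": 0, "tz": 0.11, "ax": 0, "ay": 0, "az": 0}, {"gripper": 0, "tx": -0.074, "ty": 0, "tz": 0.19, "ax": 0, "ay": 0, "az": 0}, {"gripper": 0, "tx": -0.074, "ty": 0, "tz": 0.27, "ax": 0, "ay": 0, "az": 0}, {"gripper": 0, "tx": -0.074, "ty": 0, "tz": 0.34, "ax": 0, "ay": 0, "az": 0}, {"gripper": 0, "tx": -0.074, "ty": 0, "tz": 0.39, "ax": 0, "ay": 0, "az": 0}, {"gripper": 0, "tx": -0.074, "ty": 0, "tz": 0.42, "ax": 0, "ay": 0, "az": 0}, {"gripper": 0, "tx": -0.074, "ty": 0, "tz": 0.43, "ax": 0, "ay": 0, "az": 0}])

```text
t: 3.52
tcp_pos: [548.8, 163.2, 82.2]
eef_rot: [-3.139, -0.003, 2.854]
wrist_force: [0.3, 0.5, -0.1]
grip_width: -0.0
```

```bash
python3 -c "
from h import *
go(548.7,173.2,67,2.867)"
```

```text
t 3.52 pos [548.8 163.2  82.2] rot [-3.1389e+00 -2.6000e-03  2.8540e+00] F [ 0.3  0.5 -0.1] w -0.0 q [ 0.34  0.43 -0.8   1.81  0.35  1.05  0.68]
txyz [0.0074 0.024  0.0379] [ 2.9  9.6 15.2]
axyz [-0.0009 -0.0008 -0.0041]
```

carry_out(motion=[{"gripper": 0, "tx": 0, "ty": 0, "tz": 0, "ax": 0, "ay": 0, "az": 0}, {"gripper": 0, "tx": 0, "ty": 0, "tz": 0, "ax": 0, "ay": 0, "az": 0}, {"gripper": 0, "tx": 0, "ty": 0, "tz": 0, "ax": 0, "ay": 0, "az": 0}, {"gripper": 0, "tx": 0, "ty": 0, "tz": 0, "ax": 0, "ay": 0, "az": 0}, {"gripper": 0, "tx": 0, "ty": 0, "tz": 0, "ax": 0, "ay": 0, "az": 0}, {"gripper": 0, "tx": 0, "ty": 0, "tz": 0, "ax": 0, "ay": 0, "az": 0}, {"gripper": 0, "tx": 0, "ty": 0, "tz": 0, "ax": 0, "ay": 0, "az": 0}, {"gripper": 0, "tx": 0, "ty": 0, "tz": 0, "ax": 0, "ay": 0, "az": 0}])

```text
t: 4.18
tcp_pos: [549.8, 165.6, 84.4]
eef_rot: [-3.142, 0.0, 2.857]
wrist_force: [-0.1, -0.1, -0.4]
grip_width: 0.005
```

```bash
python3 -c "
from h import *
go(548.7,173.2,67,2.867)"
```

```text
t 4.18 pos [549.8 165.6  84.4] rot [-3.1415e+00  3.0000e-04  2.8567e+00] F [-0.1 -0.1 -0.4] w 0.005 q [ 0.33  0.43 -0.81  1.81  0.35  1.06  0.68]
txyz [0.0081 0.0175 0.0436] [ 3.2  7.  17.4]
axyz [-0.      0.0001 -0.0033]
```

carry_out(motion=[{"gripper": 0, "tx": 0.004, "ty": 0.009, "tz": 0, "ax": 0, "ay": 0, "az": -0.003}, {"gripper": 0, "tx": 0.008, "ty": 0.0175, "tz": 0, "ax": 0, "ay": 0, "az": -0.003}, {"gripper": 0, "tx": 0.008, "ty": 0.0175, "tz": 0.005, "ax": 0, "ay": 0, "az": -0.003}, {"gripper": 0, "tx": 0.008, "ty": 0.0175, "tz": 0.01, "ax": 0, "ay": 0, "az": -0.003}, {"gripper": 0, "tx": 0.008, "ty": 0.0175, "tz": 0.015, "ax": 0, "ay": 0, "az": -0.003}, {"gripper": 0, "tx": 0.008, "ty": 0.0175, "tz": 0.018, "ax": 0, "ay": 0, "az": -0.003}, {"gripper": 0, "tx": 0.008, "ty": 0.0175, "tz": 0.02, "ax": 0, "ay": 0, "az": -0.003}, {"gripper": 0, "tx": 0.008, "ty": 0.0175, "tz": 0.02, "ax": 0, "ay": 0, "az": -0.003}])

```text
t: 4.85
tcp_pos: [548.6, 172.9, 75.9]
eef_rot: [-3.141, -0.0, 2.866]
wrist_force: [-0.1, -0.7, 0.0]
grip_width: 0.001
```

```bash
python3 -c "
from h import *
go(548.7,173.2,67,2.867)
im,P=cloud('wrist'); cv2.imwrite('pics/w2.png',im[120:420,160:480])"
```

```text
t 4.85 pos [548.6 172.9  75.9] rot [-3.1412e+00 -4.0000e-04  2.8658e+00] F [-0.1 -0.7  0. ] w 0.001 q [ 0.32  0.44 -0.8   1.81  0.36  1.04  0.67]
txyz [-0.0002  0.0007  0.0224] [-0.1  0.3  8.9]
axyz [-0.0001 -0.0001 -0.0004]
```

View pics/w2.png

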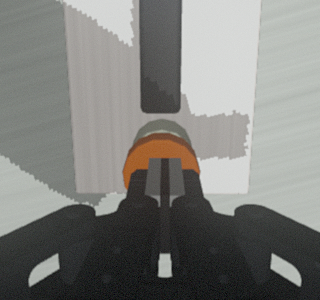

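The shut fingers (166,180) are centred over the cap. I'll press slowly.

carry_out(motion=[{"gripper": 0, "tx": 0, "ty": 0, "tz": 0.003, "ax": 0, "ay": 0, "az": 0}, {"gripper": 0, "tx": 0, "ty": 0, "tz": 0.006, "ax": 0, "ay": 0, "az": 0}, {"gripper": 0, "tx": 0, "ty": 0, "tz": 0.009, "ax": 0, "ay": 0, "az": 0}, {"gripper": 0, "tx": 0, "ty": 0, "tz": 0.012, "ax": 0, "ay": 0, "az": 0}, {"gripper": 0, "tx": 0, "ty": 0, "tz": 0.015, "ax": 0, "ay": 0, "az": 0}, {"gripper": 0, "tx": 0, "ty": 0, "tz": 0.018, "ax": 0, "ay": 0, "az": 0}, {"gripper": 0, "tx": 0, "ty": 0, "tz": 0.02, "ax": 0, "ay": 0, "az": 0}, {"gripper": 0, "tx": 0, "ty": 0, "tz": 0.022, "ax": 0, "ay": 0, "az": 0}])

```text
t: 5.57
tcp_pos: [548.8, 173.2, 68.2]
eef_rot: [-3.141, 0.0, 2.866]
wrist_force: [-1.0, -1.8, 5.8]
grip_width: 0.0
```

```bash
python3 -c "
from h import *
go(548.7,173.2,67,2.867)"
```

```text
t 5.57 pos [548.8 173.2  68.2] rot [-3.1411e+00  5.0000e-04  2.8660e+00] F [-1.  -1.8  5.8] w 0.0 q [ 0.31  0.45 -0.8   1.82  0.37  1.03  0.66]
txyz [ 0.0003 -0.0001  0.003 ] [ 0.1 -0.   1.2]
axyz [-0.0002  0.0002 -0.0003]
```

carry_out(motion=[{"gripper": 0, "tx": 0, "ty": 0, "tz": 0.002, "ax": 0, "ay": 0, "az": 0}, {"gripper": 0, "tx": 0, "ty": 0, "tz": 0.004, "ax": 0, "ay": 0, "az": 0}, {"gripper": 0, "tx": 0, "ty": 0, "tz": 0.006, "ax": 0, "ay": 0, "az": 0}, {"gripper": 0, "tx": 0, "ty": 0, "tz": 0.007, "ax": 0, "ay": 0, "az": 0}, {"gripper": 0, "tx": 0, "ty": 0, "tz": 0.008, "ax": 0, "ay": 0, "az": 0}, {"gripper": 0, "tx": 0, "ty": 0, "tz": 0.008, "ax": 0, "ay": 0, "az": 0}, {"gripper": 0, "tx": 0, "ty": 0, "tz": 0.008, "ax": 0, "ay": 0, "az": 0}, {"gripper": 0, "tx": 0, "ty": 0, "tz": 0.008, "ax": 0, "ay": 0, "az": 0}])

```text
t: 6.23
tcp_pos: [548.9, 173.3, 67.0]
eef_rot: [-3.14, 0.001, 2.866]
wrist_force: [-7.1, -3.2, 20.4]
grip_width: -0.003
```

```bash
python3 -c "
from h import *
go(548.7,173.2,67,2.867)"
```

```text
t 6.23 pos [548.9 173.3  67. ] rot [-3.1398e+00  1.0000e-03  2.8660e+00] F [-7.1 -3.2 20.4] w -0.003 q [ 0.31  0.45 -0.8   1.82  0.38  1.03  0.66]
txyz [ 0.0004 -0.0003 -0.    ] [ 0.2 -0.1 -0. ]
axyz [-0.0006  0.0003 -0.0003]
```

The cap is home: TCP z is 67.0, so the tip is at 42, with 20 N on it. Next I'll rise, open the gripper and shift over the handle.

carry_out(motion=[{"gripper": 0, "tx": 0, "ty": 0, "tz": -0.01, "ax": 0, "ay": 0, "az": 0}, {"gripper": 0, "tx": 0, "ty": 0, "tz": -0.03, "ax": 0, "ay": 0, "az": 0}, {"gripper": 0.3, "tx": 0, "ty": 0, "tz": -0.08, "ax": 0, "ay": 0, "az": 0}, {"gripper": 0.6, "tx": 0.02, "ty": 0, "tz": -0.13, "ax": 0, "ay": 0, "az": 0}, {"gripper": 0.6, "tx": 0.06, "ty": 0, "tz": -0.16, "ax": 0, "ay": 0, "az": 0}, {"gripper": 0.6, "tx": 0.1, "ty": 0, "tz": -0.18, "ax": 0, "ay": 0, "az": 0}, {"gripper": 0.6, "tx": 0.13, "ty": 0, "tz": -0.19, "ax": 0, "ay": 0, "az": 0}, {"gripper": 0.6, "tx": 0.137, "ty": 0, "tz": -0.19, "ax": 0, "ay": 0, "az": 0}])

```text
t: 6.9
tcp_pos: [494.7, 189.4, 141.4]
eef_rot: [-3.142, 0.001, 2.868]
wrist_force: [-0.2, 0.8, 0.3]
grip_width: 0.605
```

carry_out(motion=[{"gripper": 0.6, "tx": 0, "ty": 0, "tz": 0, "ax": 0, "ay": 0, "az": 0}, {"gripper": 0.6, "tx": 0, "ty": 0, "tz": 0, "ax": 0, "ay": 0, "az": 0}, {"gripper": 0.6, "tx": 0, "ty": 0, "tz": 0, "ax": 0, "ay": 0, "az": 0}, {"gripper": 0.6, "tx": 0, "ty": 0, "tz": 0, "ax": 0, "ay": 0, "az": 0}, {"gripper": 0.6, "tx": 0, "ty": 0, "tz": 0, "ax": 0, "ay": 0, "az": 0}, {"gripper": 0.6, "tx": 0, "ty": 0, "tz": 0, "ax": 0, "ay": 0, "az": 0}, {"gripper": 0.6, "tx": 0, "ty": 0, "tz": 0, "ax": 0, "ay": 0, "az": 0}, {"gripper": 0.6, "tx": 0, "ty": 0, "tz": 0, "ax": 0, "ay": 0, "az": 0}])

```text
t: 7.57
tcp_pos: [496.0, 188.1, 140.2]
eef_rot: [3.142, -0.0, 2.866]
wrist_force: [0.5, 1.3, -0.8]
grip_width: 0.603
```

```bash
python3 -c "
from h import *
for c in ('scene','wrist'): print(c); show(measure(c))
go(495.8,188.1,64,2.865)
s=observe();im,P=cloud('wrist'); cv2.imwrite('pics/w3.png',im)
m=camera_model('wrist');M=np.array(m['mount'])
p=np.linalg.inv(M)@[0,0,6,1]
print('grasp px',m['fx']*p[0]/p[2]+m['cx'],m['fy']*p[1]/p[2]+m['cy'])
"
```

```text
scene
cap [549.6 173.5  17.7] 42.1 [550.1 173.   41.6]
pocket [443.6 202.4  21.4] [447.5 205.4  12.2]
handletop [499.9 188.5  73.2] [497.8 188.3  17.6  40.3  75.2]
plate [496.2 187.3 100.6 170.9  73.8] 7.4 1675
yellow [ 546.7 -213.8  128.5  123.9   16.1] 49.7
wrist
cap [542.1 173.9  15.6] 39.9 [537.5 166.9  39.9]
pocket [443.2 202.8  17.9] [443.6 198.6  12.6]
plate [496.4 188.4  99.2 169.1  74.4] 6.5 14790
t 7.67 pos [495.9 188.1 140.2] rot [-3.1415e+00 -1.0000e-04  2.8662e+00] F [-0.1  0.7 -0.2] w 0.599 q [ 0.38  0.26 -0.89  1.86  0.23  1.12  0.7 ]
txyz [ 3.000e-04 -1.000e-04  1.905e-01] [ 0.1 -0.1 76.2]
axyz [-0.     -0.      0.0004]
grasp px 321.26749972033167 320.20793269114483
```

View pics/w3.png

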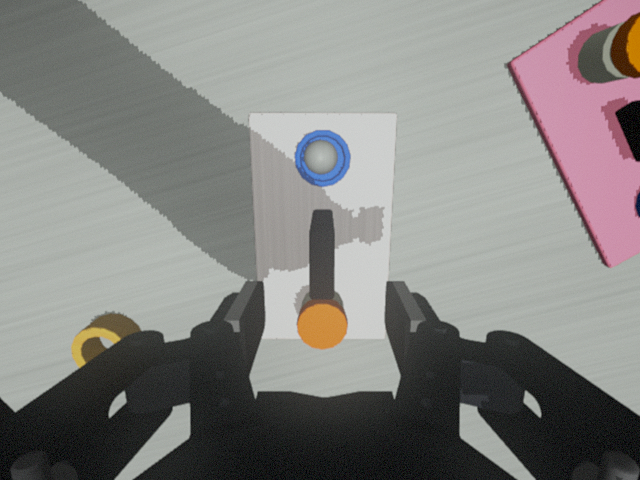

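The cap top now reads 42.1 mm, so it is home. The ball sits in its pocket at (320,155) and the blade at (321,250) is centred between the jaws. I'll descend and grip.

carry_out(motion=[{"gripper": 0.6, "tx": 0, "ty": 0, "tz": 0.02, "ax": 0, "ay": 0, "az": 0}, {"gripper": 0.6, "tx": 0, "ty": 0, "tz": 0.05, "ax": 0, "ay": 0, "az": 0}, {"gripper": 0.6, "tx": 0, "ty": 0, "tz": 0.09, "ax": 0, "ay": 0, "az": 0}, {"gripper": 0.6, "tx": 0, "ty": 0, "tz": 0.13, "ax": 0, "ay": 0, "az": 0}, {"gripper": 0.6, "tx": 0, "ty": 0, "tz": 0.16, "ax": 0, "ay": 0, "az": 0}, {"gripper": 0.6, "tx": 0, "ty": 0, "tz": 0.18, "ax": 0, "ay": 0, "az": 0}, {"gripper": 0.6, "tx": 0, "ty": 0, "tz": 0.19, "ax": 0, "ay": 0, "az": 0}, {"gripper": 0.6, "tx": 0, "ty": 0, "tz": 0.19, "ax": 0, "ay": 0, "az": 0}])

```text
t: 8.38
tcp_pos: [495.3, 188.0, 63.2]
eef_rot: [-3.141, -0.002, 2.866]
wrist_force: [-0.4, -0.0, 0.6]
grip_width: 0.596
```

carry_out(motion=[{"gripper": 0.5, "tx": 0, "ty": 0, "tz": 0, "ax": 0, "ay": 0, "az": 0}, {"gripper": 0.42, "tx": 0, "ty": 0, "tz": 0, "ax": 0, "ay": 0, "az": 0}, {"gripper": 0.36, "tx": 0, "ty": 0, "tz": 0, "ax": 0, "ay": 0, "az": 0}, {"gripper": 0.3, "tx": 0, "ty": 0, "tz": 0, "ax": 0, "ay": 0, "az": 0}, {"gripper": 0.26, "tx": 0, "ty": 0, "tz": 0, "ax": 0, "ay": 0, "az": 0}, {"gripper": 0.23, "tx": 0, "ty": 0, "tz": 0, "ax": 0, "ay": 0, "az": 0}, {"gripper": 0.22, "tx": 0, "ty": 0, "tz": 0, "ax": 0, "ay": 0, "az": 0}, {"gripper": 0.21, "tx": 0, "ty": 0, "tz": 0, "ax": 0, "ay": 0, "az": 0}], force=30)

```text
t: 9.05
tcp_pos: [496.0, 188.1, 64.3]
eef_rot: [-3.142, 0.0, 2.866]
wrist_force: [0.3, 0.6, -0.4]
grip_width: 0.207
```

```bash
python3 -c "
from h import *
go(495.8,188.1,64,2.865)
"
```

```text
t 9.05 pos [496.  188.1  64.3] rot [-3.1415e+00  1.0000e-04  2.8661e+00] F [ 0.3  0.6 -0.4] w 0.207 q [ 0.32  0.37 -0.84  1.93  0.33  0.99  0.62]
txyz [ 0.0004 -0.0001  0.0009] [ 0.2 -0.   0.3]
axyz [-0.      0.      0.0003]
```

carry_out(motion=[{"gripper": 0.2, "tx": 0, "ty": 0, "tz": 0, "ax": 0, "ay": 0, "az": 0}, {"gripper": 0.19, "tx": 0, "ty": 0, "tz": 0, "ax": 0, "ay": 0, "az": 0}, {"gripper": 0.18, "tx": 0, "ty": 0, "tz": 0, "ax": 0, "ay": 0, "az": 0}, {"gripper": 0.17, "tx": 0, "ty": 0, "tz": 0, "ax": 0, "ay": 0, "az": 0}, {"gripper": 0.16, "tx": 0, "ty": 0, "tz": 0, "ax": 0, "ay": 0, "az": 0}, {"gripper": 0.14, "tx": 0, "ty": 0, "tz": 0, "ax": 0, "ay": 0, "az": 0}, {"gripper": 0.1, "tx": 0, "ty": 0, "tz": 0, "ax": 0, "ay": 0, "az": 0}, {"gripper": 0, "tx": 0, "ty": 0, "tz": 0, "ax": 0, "ay": 0, "az": 0}], force=30)

```text
t: 9.72
tcp_pos: [495.8, 187.2, 64.2]
eef_rot: [-3.14, -0.0, 2.865]
wrist_force: [-1.8, -4.5, 3.9]
grip_width: 0.159
```

carry_out(motion=[{"gripper": 0, "tx": 0, "ty": 0, "tz": 0, "ax": 0, "ay": 0, "az": 0}, {"gripper": 0, "tx": 0, "ty": 0, "tz": 0, "ax": 0, "ay": 0, "az": 0}, {"gripper": 0, "tx": 0, "ty": 0, "tz": 0, "ax": 0, "ay": 0, "az": 0}, {"gripper": 0, "tx": 0, "ty": 0, "tz": 0, "ax": 0, "ay": 0, "az": 0}, {"gripper": 0, "tx": 0, "ty": 0, "tz": 0, "ax": 0, "ay": 0, "az": 0}, {"gripper": 0, "tx": 0, "ty": 0, "tz": 0, "ax": 0, "ay": 0, "az": 0}, {"gripper": 0, "tx": 0, "ty": 0, "tz": 0, "ax": 0, "ay": 0, "az": 0}, {"gripper": 0, "tx": 0, "ty": 0, "tz": 0, "ax": 0, "ay": 0, "az": 0}], force=80)

```text
t: 10.38
tcp_pos: [496.0, 187.5, 64.3]
eef_rot: [-3.141, 0.0, 2.866]
wrist_force: [-1.8, -4.6, 3.9]
grip_width: 0.154
```

```bash
python3 -c "
from h import *
go(495.8,188.1,64,2.866)
for c in ('scene','side'):
  im,P=cloud(c);H,S,V=cv2.split(cv2.cvtColor(im,cv2.COLOR_BGR2HSV));Z=P[...,2]
  y=((H>20)&(H<36)&(S>110)&(Z>44)&(Z<58)&(P[...,0]>430)&(P[...,0]<680)&(P[...,1]<-60)&(P[...,1]>-340))
  r=cv2.minAreaRect(P[y][:,:2].astype(np.float32));print(c,r,np.median(Z[y]))
  k=(V<75)&(abs(Z-50)<5)&(P[...,0]>400)&(P[...,0]<720)&(P[...,1]<-40)&(P[...,1]>-380)
  print(cv2.minAreaRect(P[k|y][:,:2].astype(np.float32)))
  m=camera_model(c)
"
```

```text
t 10.38 pos [496.  187.5  64.3] rot [-3.1405  0.      2.8657] F [-1.8 -4.6  3.9] w 0.154 q [ 0.32  0.37 -0.84  1.93  0.33  0.99  0.62]
txyz [0.0008 0.0014 0.0008] [0.3 0.5 0.3]
axyz [-0.0003  0.     -0.0001]
scene ((548.2116088867188, -214.33462524414062), (126.3152084350586, 125.79308319091797), 16.68035125732422) 49.51144622874476
((550.754638671875, -210.4081268310547), (203.8725128173828, 184.00540161132812), 16.325298309326172)
side ((0.0, 0.0), (0.0, 0.0), 0.0) nan
((617.8563842773438, -153.2606201171875), (30.590303421020508, 110.80451202392578), 16.688236236572266)
  return _methods._mean(a, axis=axis, dtype=dtype,
  ret = ret.dtype.type(ret / rcount)
```

Granite centre is about (548,-213.5), top at 50. I'll lift gently, then check.

carry_out(motion=[{"gripper": 0, "tx": 0, "ty": 0, "tz": -0.001, "ax": 0, "ay": 0, "az": 0}, {"gripper": 0, "tx": 0, "ty": 0, "tz": -0.003, "ax": 0, "ay": 0, "az": 0}, {"gripper": 0, "tx": 0, "ty": 0, "tz": -0.006, "ax": 0, "ay": 0, "az": 0}, {"gripper": 0, "tx": 0, "ty": 0, "tz": -0.01, "ax": 0, "ay": 0, "az": 0}, {"gripper": 0, "tx": 0, "ty": 0, "tz": -0.015, "ax": 0, "ay": 0, "az": 0}, {"gripper": 0, "tx": 0, "ty": 0, "tz": -0.02, "ax": 0, "ay": 0, "az": 0}, {"gripper": 0, "tx": 0, "ty": 0, "tz": -0.024, "ax": 0, "ay": 0, "az": 0}, {"gripper": 0, "tx": 0, "ty": 0, "tz": -0.026, "ax": 0, "ay": 0, "az": 0}])

```text
t: 11.15
tcp_pos: [496.1, 188.3, 75.0]
eef_rot: [3.141, 0.0, 2.866]
wrist_force: [0.4, -0.4, -4.9]
grip_width: 0.153
```

```bash
python3 -c "
from h import *
go(495.8,188.1,174.3,2.866); print(observe()['wrist_torque'])
im,P=cloud('wrist'); cv2.imwrite('pics/w4.png',im)
H,S,V=cv2.split(cv2.cvtColor(im,cv2.COLOR_BGR2HSV))
pl=(S<40)&(V>175)&(abs(P[...,2]-18)<10)&(np.hypot(P[...,0]-496,P[...,1]-188)<95)
q=P[pl];c=np.linalg.lstsq(np.c_[q[:,:2]-[496,188],np.ones(len(q))],q[:,2],rcond=None)[0];print('plane slope,z',c,len(q))
print(find_in('ball_center','wrist')[:2])
"
```

```text
t 11.15 pos [496.1 188.3  75. ] rot [3.1413e+00 4.0000e-04 2.8662e+00] F [ 0.4 -0.4 -4.9] w 0.153 q [ 0.33  0.35 -0.85  1.92  0.31  1.    0.64]
txyz [ 0.0005 -0.0005 -0.2483] [  0.2  -0.2 -99.3]
axyz [0.0001 0.0001 0.0001]
[ 0.00797179 -0.02707668 -0.03009753]
plane slope,z [2.21033132e-03 1.54424222e-04 1.71750847e+01] 17195
[{'location': [443.6, 207.9, 43.8], 'conf': 0.83}]
```

View pics/w4.png

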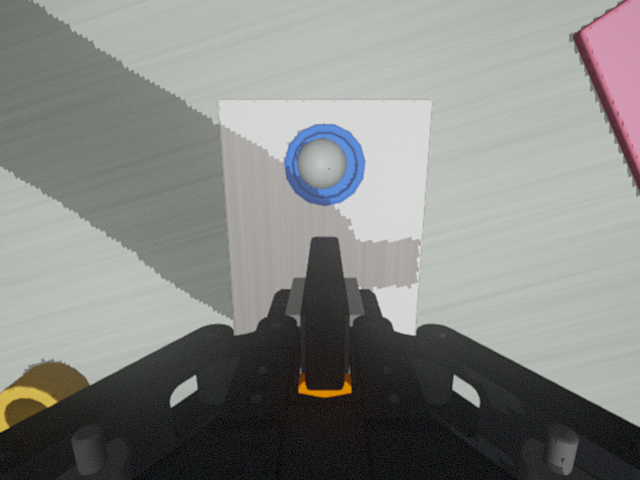

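The tray is lifted about 11 mm and level (plane slope 0.13°). The ball is in its pocket at (321,163). I'll carry on up.

carry_out(motion=[{"gripper": 0, "tx": 0, "ty": 0, "tz": -0.002, "ax": 0, "ay": 0, "az": 0}, {"gripper": 0, "tx": 0, "ty": 0, "tz": -0.006, "ax": 0, "ay": 0, "az": 0}, {"gripper": 0, "tx": 0, "ty": 0, "tz": -0.012, "ax": 0, "ay": 0, "az": 0}, {"gripper": 0, "tx": 0, "ty": 0, "tz": -0.02, "ax": 0, "ay": 0, "az": 0}, {"gripper": 0, "tx": 0, "ty": 0, "tz": -0.03, "ax": 0, "ay": 0, "az": 0}, {"gripper": 0, "tx": 0, "ty": 0, "tz": -0.041, "ax": 0, "ay": 0, "az": 0}, {"gripper": 0, "tx": 0, "ty": 0, "tz": -0.052, "ax": 0, "ay": 0, "az": 0}, {"gripper": 0, "tx": 0, "ty": 0, "tz": -0.063, "ax": 0, "ay": 0, "az": 0}])

```text
t: 11.92
tcp_pos: [496.0, 188.2, 100.5]
eef_rot: [3.142, 0.0, 2.866]
wrist_force: [0.7, -0.4, -5.0]
grip_width: 0.158
```

carry_out(motion=[{"gripper": 0, "tx": 0, "ty": 0, "tz": -0.011, "ax": 0, "ay": 0, "az": 0}, {"gripper": 0, "tx": 0, "ty": 0, "tz": -0.022, "ax": 0, "ay": 0, "az": 0}, {"gripper": 0, "tx": 0, "ty": 0, "tz": -0.033, "ax": 0, "ay": 0, "az": 0}, {"gripper": 0, "tx": 0, "ty": 0, "tz": -0.044, "ax": 0, "ay": 0, "az": 0}, {"gripper": 0, "tx": 0, "ty": 0, "tz": -0.055, "ax": 0, "ay": 0, "az": 0}, {"gripper": 0, "tx": 0, "ty": 0, "tz": -0.066, "ax": 0, "ay": 0, "az": 0}, {"gripper": 0, "tx": 0, "ty": 0, "tz": -0.077, "ax": 0, "ay": 0, "az": 0}, {"gripper": 0, "tx": 0, "ty": 0, "tz": -0.088, "ax": 0, "ay": 0, "az": 0}])

```text
t: 12.58
tcp_pos: [495.9, 188.1, 135.5]
eef_rot: [-3.141, 0.0, 2.866]
wrist_force: [0.6, 0.1, -4.5]
grip_width: 0.155
```

carry_out(motion=[{"gripper": 0, "tx": 0, "ty": 0, "tz": -0.011, "ax": 0, "ay": 0, "az": 0}, {"gripper": 0, "tx": 0, "ty": 0, "tz": -0.022, "ax": 0, "ay": 0, "az": 0}, {"gripper": 0, "tx": 0, "ty": 0, "tz": -0.033, "ax": 0, "ay": 0, "az": 0}, {"gripper": 0, "tx": 0, "ty": 0, "tz": -0.044, "ax": 0, "ay": 0, "az": 0}, {"gripper": 0, "tx": 0, "ty": 0, "tz": -0.054, "ax": 0, "ay": 0, "az": 0}, {"gripper": 0, "tx": 0, "ty": 0, "tz": -0.063, "ax": 0, "ay": 0, "az": 0}, {"gripper": 0, "tx": 0, "ty": 0, "tz": -0.071, "ax": 0, "ay": 0, "az": 0}, {"gripper": 0, "tx": 0, "ty": 0, "tz": -0.078, "ax": 0, "ay": 0, "az": 0}])

```text
t: 13.25
tcp_pos: [496.0, 188.1, 166.7]
eef_rot: [-3.142, 0.0, 2.866]
wrist_force: [0.3, 0.4, -5.2]
grip_width: 0.152
```

carry_out(motion=[{"gripper": 0, "tx": 0, "ty": 0, "tz": -0.006, "ax": 0, "ay": 0, "az": 0}, {"gripper": 0, "tx": 0, "ty": 0, "tz": -0.011, "ax": 0, "ay": 0, "az": 0}, {"gripper": 0, "tx": 0, "ty": 0, "tz": -0.015, "ax": 0, "ay": 0, "az": 0}, {"gripper": 0, "tx": 0, "ty": 0, "tz": -0.017, "ax": 0, "ay": 0, "az": 0}, {"gripper": 0, "tx": 0, "ty": 0, "tz": -0.019, "ax": 0, "ay": 0, "az": 0}, {"gripper": 0, "tx": 0, "ty": 0, "tz": -0.019, "ax": 0, "ay": 0, "az": 0}, {"gripper": 0, "tx": 0, "ty": 0, "tz": -0.019, "ax": 0, "ay": 0, "az": 0}, {"gripper": 0, "tx": 0, "ty": 0, "tz": -0.019, "ax": 0, "ay": 0, "az": 0}])

```text
t: 13.92
tcp_pos: [495.8, 188.1, 173.7]
eef_rot: [-3.141, -0.0, 2.866]
wrist_force: [-0.2, -0.3, -6.4]
grip_width: 0.16
```

```bash
python3 -c "
from h import *
go(548,-213.5,174.3,2.866)
cloud('wrist');print(find_in('ball_center','wrist')[:2])
"
```

```text
t 13.92 pos [495.8 188.1 173.7] rot [-3.1414e+00 -2.0000e-04  2.8661e+00] F [-0.2 -0.3 -6.4] w 0.16 q [ 0.4   0.22 -0.9   1.83  0.19  1.18  0.73]
txyz [-0.3986 -0.9306 -0.0013] [-159.4 -372.2   -0.5]
axyz [-0.0001 -0.0001  0.    ]
[{'location': [441.1, 206.2, 140.9], 'conf': 0.73}, {'location': [467.6, 195.9, 119.1], 'conf': 0.67}]
```

carry_out(motion=[{"gripper": 0, "tx": -0.0009, "ty": -0.002, "tz": 0, "ax": 0, "ay": 0, "az": 0}, {"gripper": 0, "tx": -0.0026, "ty": -0.006, "tz": 0, "ax": 0, "ay": 0, "az": 0}, {"gripper": 0, "tx": -0.0051, "ty": -0.012, "tz": 0, "ax": 0, "ay": 0, "az": 0}, {"gripper": 0, "tx": -0.0086, "ty": -0.02, "tz": 0, "ax": 0, "ay": 0, "az": 0}, {"gripper": 0, "tx": -0.0128, "ty": -0.03, "tz": 0, "ax": 0, "ay": 0, "az": 0}, {"gripper": 0, "tx": -0.018, "ty": -0.042, "tz": 0, "ax": 0, "ay": 0, "az": 0}, {"gripper": 0, "tx": -0.024, "ty": -0.056, "tz": 0, "ax": 0, "ay": 0, "az": 0}, {"gripper": 0, "tx": -0.03, "ty": -0.07, "tz": 0, "ax": 0, "ay": 0, "az": 0}])

```text
t: 14.68
tcp_pos: [500.0, 157.0, 173.9]
eef_rot: [-3.141, 0.0, 2.866]
wrist_force: [0.5, -1.3, -5.4]
grip_width: 0.154
```

carry_out(motion=[{"gripper": 0, "tx": -0.006, "ty": -0.014, "tz": 0, "ax": 0, "ay": 0, "az": 0}, {"gripper": 0, "tx": -0.012, "ty": -0.028, "tz": 0, "ax": 0, "ay": 0, "az": 0}, {"gripper": 0, "tx": -0.018, "ty": -0.042, "tz": 0, "ax": 0, "ay": 0, "az": 0}, {"gripper": 0, "tx": -0.024, "ty": -0.056, "tz": 0, "ax": 0, "ay": 0, "az": 0}, {"gripper": 0, "tx": -0.03, "ty": -0.07, "tz": 0, "ax": 0, "ay": 0, "az": 0}, {"gripper": 0, "tx": -0.036, "ty": -0.084, "tz": 0, "ax": 0, "ay": 0, "az": 0}, {"gripper": 0, "tx": -0.042, "ty": -0.098, "tz": 0, "ax": 0, "ay": 0, "az": 0}, {"gripper": 0, "tx": -0.048, "ty": -0.112, "tz": 0, "ax": 0, "ay": 0, "az": 0}])

```text
t: 15.35
tcp_pos: [506.2, 109.0, 173.9]
eef_rot: [-3.142, 0.0, 2.866]
wrist_force: [-0.2, 0.2, -4.8]
grip_width: 0.152
```

carry_out(motion=[{"gripper": 0, "tx": -0.006, "ty": -0.014, "tz": 0, "ax": 0, "ay": 0, "az": 0}, {"gripper": 0, "tx": -0.012, "ty": -0.028, "tz": 0, "ax": 0, "ay": 0, "az": 0}, {"gripper": 0, "tx": -0.018, "ty": -0.042, "tz": 0, "ax": 0, "ay": 0, "az": 0}, {"gripper": 0, "tx": -0.024, "ty": -0.056, "tz": 0, "ax": 0, "ay": 0, "az": 0}, {"gripper": 0, "tx": -0.03, "ty": -0.07, "tz": 0, "ax": 0, "ay": 0, "az": 0}, {"gripper": 0, "tx": -0.036, "ty": -0.084, "tz": 0, "ax": 0, "ay": 0, "az": 0}, {"gripper": 0, "tx": -0.042, "ty": -0.098, "tz": 0, "ax": 0, "ay": 0, "az": 0}, {"gripper": 0, "tx": -0.048, "ty": -0.112, "tz": 0, "ax": 0, "ay": 0, "az": 0}])

```text
t: 16.02
tcp_pos: [512.5, 60.6, 173.9]
eef_rot: [-3.141, -0.0, 2.866]
wrist_force: [0.5, 0.1, -4.6]
grip_width: 0.151
```

```bash
python3 -c "
from h import *
go(548,-213.5,174.3,2.866)
"
```

```text
t 16.02 pos [512.5  60.6 173.9] rot [-3.1415 -0.      2.8661] F [ 0.5  0.1 -4.6] w 0.151 q [ 0.6   0.17 -0.83  1.86  0.13  1.17  1.02]
txyz [-0.2718 -0.6353 -0.001 ] [-108.7 -254.1   -0.4]
axyz [-0. -0.  0.]
```

On track and level. Continuing at the same speed.

carry_out(motion=[{"gripper": 0, "tx": -0.006, "ty": -0.014, "tz": 0, "ax": 0, "ay": 0, "az": 0}, {"gripper": 0, "tx": -0.012, "ty": -0.028, "tz": 0, "ax": 0, "ay": 0, "az": 0}, {"gripper": 0, "tx": -0.018, "ty": -0.042, "tz": 0, "ax": 0, "ay": 0, "az": 0}, {"gripper": 0, "tx": -0.024, "ty": -0.056, "tz": 0, "ax": 0, "ay": 0, "az": 0}, {"gripper": 0, "tx": -0.03, "ty": -0.07, "tz": 0, "ax": 0, "ay": 0, "az": 0}, {"gripper": 0, "tx": -0.036, "ty": -0.084, "tz": 0, "ax": 0, "ay": 0, "az": 0}, {"gripper": 0, "tx": -0.042, "ty": -0.098, "tz": 0, "ax": 0, "ay": 0, "az": 0}, {"gripper": 0, "tx": -0.048, "ty": -0.112, "tz": 0, "ax": 0, "ay": 0, "az": 0}])

```text
t: 16.68
tcp_pos: [518.8, 12.3, 173.9]
eef_rot: [-3.142, -0.0, 2.866]
wrist_force: [-0.2, -0.1, -5.8]
grip_width: 0.155
```

carry_out(motion=[{"gripper": 0, "tx": -0.006, "ty": -0.014, "tz": 0, "ax": 0, "ay": 0, "az": 0}, {"gripper": 0, "tx": -0.012, "ty": -0.028, "tz": 0, "ax": 0, "ay": 0, "az": 0}, {"gripper": 0, "tx": -0.018, "ty": -0.042, "tz": 0, "ax": 0, "ay": 0, "az": 0}, {"gripper": 0, "tx": -0.024, "ty": -0.056, "tz": 0, "ax": 0, "ay": 0, "az": 0}, {"gripper": 0, "tx": -0.03, "ty": -0.07, "tz": 0, "ax": 0, "ay": 0, "az": 0}, {"gripper": 0, "tx": -0.036, "ty": -0.084, "tz": 0, "ax": 0, "ay": 0, "az": 0}, {"gripper": 0, "tx": -0.042, "ty": -0.098, "tz": 0, "ax": 0, "ay": 0, "az": 0}, {"gripper": 0, "tx": -0.048, "ty": -0.112, "tz": 0, "ax": 0, "ay": 0, "az": 0}])

```text
t: 17.35
tcp_pos: [525.1, -36.1, 173.9]
eef_rot: [-3.142, 0.0, 2.866]
wrist_force: [0.2, -0.2, -4.0]
grip_width: 0.149
```

carry_out(motion=[{"gripper": 0, "tx": -0.006, "ty": -0.014, "tz": 0, "ax": 0, "ay": 0, "az": 0}, {"gripper": 0, "tx": -0.012, "ty": -0.028, "tz": 0, "ax": 0, "ay": 0, "az": 0}, {"gripper": 0, "tx": -0.018, "ty": -0.042, "tz": 0, "ax": 0, "ay": 0, "az": 0}, {"gripper": 0, "tx": -0.024, "ty": -0.056, "tz": 0, "ax": 0, "ay": 0, "az": 0}, {"gripper": 0, "tx": -0.03, "ty": -0.07, "tz": 0, "ax": 0, "ay": 0, "az": 0}, {"gripper": 0, "tx": -0.036, "ty": -0.084, "tz": 0, "ax": 0, "ay": 0, "az": 0}, {"gripper": 0, "tx": -0.042, "ty": -0.098, "tz": 0, "ax": 0, "ay": 0, "az": 0}, {"gripper": 0, "tx": -0.048, "ty": -0.112, "tz": 0, "ax": 0, "ay": 0, "az": 0}])

```text
t: 18.02
tcp_pos: [531.4, -84.4, 173.9]
eef_rot: [-3.142, -0.0, 2.866]
wrist_force: [-0.1, 0.5, -5.8]
grip_width: 0.153
```

carry_out(motion=[{"gripper": 0, "tx": -0.006, "ty": -0.014, "tz": 0, "ax": 0, "ay": 0, "az": 0}, {"gripper": 0, "tx": -0.012, "ty": -0.028, "tz": 0, "ax": 0, "ay": 0, "az": 0}, {"gripper": 0, "tx": -0.018, "ty": -0.042, "tz": 0, "ax": 0, "ay": 0, "az": 0}, {"gripper": 0, "tx": -0.024, "ty": -0.056, "tz": 0, "ax": 0, "ay": 0, "az": 0}, {"gripper": 0, "tx": -0.03, "ty": -0.07, "tz": 0, "ax": 0, "ay": 0, "az": 0}, {"gripper": 0, "tx": -0.036, "ty": -0.084, "tz": 0, "ax": 0, "ay": 0, "az": 0}, {"gripper": 0, "tx": -0.042, "ty": -0.098, "tz": 0, "ax": 0, "ay": 0, "az": 0}, {"gripper": 0, "tx": -0.048, "ty": -0.112, "tz": 0, "ax": 0, "ay": 0, "az": 0}])

```text
t: 18.68
tcp_pos: [537.7, -132.7, 173.9]
eef_rot: [-3.142, -0.0, 2.866]
wrist_force: [-0.1, 0.4, -5.2]
grip_width: 0.154
```

carry_out(motion=[{"gripper": 0, "tx": -0.006, "ty": -0.014, "tz": 0, "ax": 0, "ay": 0, "az": 0}, {"gripper": 0, "tx": -0.012, "ty": -0.028, "tz": 0, "ax": 0, "ay": 0, "az": 0}, {"gripper": 0, "tx": -0.018, "ty": -0.042, "tz": 0, "ax": 0, "ay": 0, "az": 0}, {"gripper": 0, "tx": -0.024, "ty": -0.056, "tz": 0, "ax": 0, "ay": 0, "az": 0}, {"gripper": 0, "tx": -0.03, "ty": -0.07, "tz": 0, "ax": 0, "ay": 0, "az": 0}, {"gripper": 0, "tx": -0.036, "ty": -0.084, "tz": 0, "ax": 0, "ay": 0, "az": 0}, {"gripper": 0, "tx": -0.042, "ty": -0.098, "tz": 0, "ax": 0, "ay": 0, "az": 0}, {"gripper": 0, "tx": -0.048, "ty": -0.112, "tz": 0, "ax": 0, "ay": 0, "az": 0}])

```text
t: 19.35
tcp_pos: [544.0, -181.1, 173.9]
eef_rot: [-3.141, 0.0, 2.866]
wrist_force: [0.2, 0.3, -4.5]
grip_width: 0.151
```

```bash
python3 -c "
from h import *
go(548,-213.5,174.3,2.866)
"
```

```text
t 19.35 pos [ 544.  -181.1  173.9] rot [-3.1415  0.      2.866 ] F [ 0.2  0.3 -4.5] w 0.151 q [ 0.85  0.28 -0.66  1.73  0.18  1.19  1.43]
txyz [-0.0317 -0.0752 -0.001 ] [-12.7 -30.1  -0.4]
axyz [-0.  0.  0.]
```

carry_out(motion=[{"gripper": 0, "tx": -0.006, "ty": -0.014, "tz": 0, "ax": 0, "ay": 0, "az": 0}, {"gripper": 0, "tx": -0.0112, "ty": -0.027, "tz": 0, "ax": 0, "ay": 0, "az": 0}, {"gripper": 0, "tx": -0.0161, "ty": -0.0385, "tz": 0, "ax": 0, "ay": 0, "az": 0}, {"gripper": 0, "tx": -0.0202, "ty": -0.0485, "tz": 0, "ax": 0, "ay": 0, "az": 0}, {"gripper": 0, "tx": -0.0238, "ty": -0.057, "tz": 0, "ax": 0, "ay": 0, "az": 0}, {"gripper": 0, "tx": -0.0268, "ty": -0.064, "tz": 0, "ax": 0, "ay": 0, "az": 0}, {"gripper": 0, "tx": -0.029, "ty": -0.0695, "tz": 0, "ax": 0, "ay": 0, "az": 0}, {"gripper": 0, "tx": -0.0305, "ty": -0.0732, "tz": 0, "ax": 0, "ay": 0, "az": 0}])

```text
t: 20.02
tcp_pos: [547.7, -212.2, 173.9]
eef_rot: [-3.142, -0.0, 2.866]
wrist_force: [-1.1, 0.1, -4.4]
grip_width: 0.157
```

carry_out(motion=[{"gripper": 0, "tx": -0.0008, "ty": -0.002, "tz": 0, "ax": 0, "ay": 0, "az": 0}, {"gripper": 0, "tx": -0.0012, "ty": -0.003, "tz": 0, "ax": 0, "ay": 0, "az": 0}, {"gripper": 0, "tx": -0.0012, "ty": -0.003, "tz": 0, "ax": 0, "ay": 0, "az": 0}, {"gripper": 0, "tx": -0.0012, "ty": -0.003, "tz": 0, "ax": 0, "ay": 0, "az": 0}, {"gripper": 0, "tx": -0.0012, "ty": -0.003, "tz": 0, "ax": 0, "ay": 0, "az": 0}, {"gripper": 0, "tx": -0.0012, "ty": -0.003, "tz": 0, "ax": 0, "ay": 0, "az": 0}, {"gripper": 0, "tx": -0.0012, "ty": -0.003, "tz": 0, "ax": 0, "ay": 0, "az": 0}, {"gripper": 0, "tx": -0.0012, "ty": -0.003, "tz": 0, "ax": 0, "ay": 0, "az": 0}])

```text
t: 20.68
tcp_pos: [547.8, -213.1, 173.9]
eef_rot: [-3.142, 0.0, 2.866]
wrist_force: [1.0, -0.6, -4.9]
grip_width: 0.156
```

```bash
python3 -c "
from h import *
go(548,-213.5,174.3,2.866)
cx,cy=observe()['tcp_pos'][:2]
a=[]
for c in ('wrist','scene','side'):
  im,P=cloud(c); 
  if c!='scene': a.append(im[:360] if c=='wrist' else im)
  print(c,[(np.round(r['location'],1).tolist(),round(r['conf'],2)) for r in find_in('ball_center',c)[:2]])
  H,S,V=cv2.split(cv2.cvtColor(im,cv2.COLOR_BGR2HSV))
  pl=(S<40)&(V>150)&(abs(P[...,2]-118)<7)&(np.hypot(P[...,0]-cx,P[...,1]-cy)<110)
  q=P[pl]
  if len(q)>50:
    k=np.linalg.lstsq(np.c_[q[:,:2]-[cx,cy],np.ones(len(q))],q[:,2],rcond=None)[0];print('plane',k.round(4),len(q),cv2.minAreaRect(q[:,:2].astype(np.float32)))
  if c!='wrist':
    y=(H>20)&(H<36)&(S>110)&(abs(P[...,2]-51)<6)&(np.hypot(P[...,0]-548,P[...,1]+213)<120); print('yellow',cv2.minAreaRect(P[y][:,:2].astype(np.float32)),y.sum())
    print('ring',[np.round(r['location'],1).tolist() for r in find_in('ring_gauge',c)[:1]])
cv2.imwrite('pics/f1.png',a[0]);cv2.imwrite('pics/f2.png',cv2.resize(a[1][80:320,240:500],None,fx=2.3,fy=2.3))
"
```

```text
t 20.68 pos [ 547.8 -213.1  173.9] rot [-3.1415  0.      2.8662] F [ 1.  -0.6 -4.9] w 0.156 q [ 0.87  0.31 -0.64  1.7   0.2   1.2   1.47]
txyz [-0.0007 -0.0007 -0.001 ] [-0.3 -0.3 -0.4]
axyz [-0.      0.      0.0001]
wrist [([494.4, -194.8, 140.8], 0.84)]
plane [1.500000e-03 2.000000e-04 1.160883e+02] 33432 ((525.02880859375, -205.23956298828125), (100.02517700195312, 121.89910888671875), 73.9318618774414)
scene [([584.5, -169.7, 51.3], 0.51), ([498.8, -190.6, 138.6], 0.42)]
plane [2.200000e-03 6.800000e-03 1.162816e+02] 1071 ((549.5880126953125, -211.40338134765625), (104.04466247558594, 168.85794067382812), 74.20083618164062)
yellow ((546.7405395507812, -211.782470703125), (129.5933380126953, 123.6659927368164), 14.548505783081055) 220
ring [[539.9, 8.8, 18.4]]
side []
plane [3.000000e-04 2.900000e-03 1.183377e+02] 970 ((547.7945556640625, -210.842041015625), (100.84270477294922, 169.56130981445312), 73.43242645263672)
yellow ((546.485107421875, -206.3832550048828), (124.97457122802734, 117.95545959472656), 16.299041748046875) 280
ring [[532.1, 10.3, 22.0]]
```

View pics/f1.png

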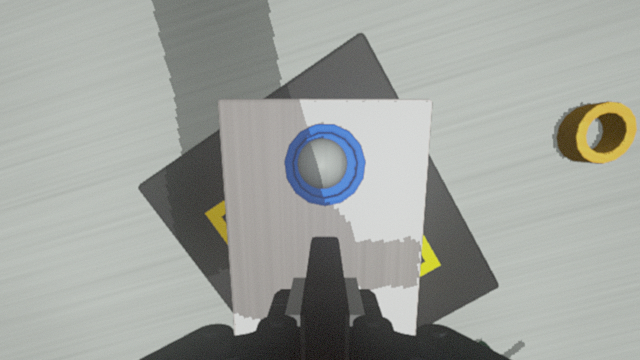

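View pics/f2.png

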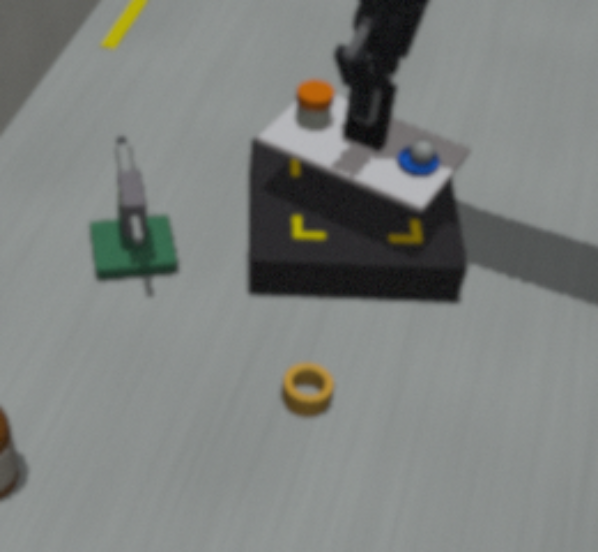

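The wrist view shows the ball in its pocket at (322,162). The side crop shows the tray level over the marks, with the ring (308,388) and stand (133,240) unmoved. The arm is still, so I'm handing in.

```bash
python3 -c "
from rig import *
print(observe()['joint_vel']); print(job_done())"
```

```text
[ 5.11666104e-05 -5.76211532e-04 -1.57350599e-03 -1.51950866e-03
 -8.95546850e-04  2.31128630e-04 -7.87347261e-04]
the job is handed in; nothing more can be done
None
```

The cap is pressed home, and I handed in at about 21 s with the tray held still over the granite, the ball in its pocket and an 80 N grip on the handle.

- **Cap:** I pressed it with the shut fingertips until the force reached 20 N with the tips at 42 mm. The scene camera then read the cap top at 42.1 mm.
- **Position:** The tool is at (547.8, -213.1), against a marks centre I measured at about (548, -213.5). The tray's underside is about 109.6 mm up, roughly 6 cm above the granite.
- **Level:** The wrist camera's fit of the plate shows a tilt of about 0.1°. The scene camera's fit, from far fewer points, gave about 0.4°.
- **Ball:** The wrist and side pictures both show it in the pocket.
- **Other things:** I saw the ring and the micrometer stand unmoved, and the arm never went near the bottle.

Some checks disagreed:
- The last plate fits from the fixed cameras put the tray centre about 2 mm off the tool reading, within the calibration error.
- The last side reading of the marks was 7 mm off in y, because the tray hid part of them, so I kept the earlier unobstructed value.
- The network also reported a false ball on the granite in the scene picture, and none in the side picture.

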